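Sort out the unfilled power modules by weight

TASK

The three sealed power modules on the bench mat look the same, but one or two of them missed their resin filling and are much lighter than they should be. Judge each by its weight and set the full ones down in the blue tray and the unfilled ones in the red tray, each upright and flat on the tray floor. Do not drop a module, and leave the other things on the bench where they are.

Things in the scene. Friction and masses are not known exactly. Their poses are not given: they have to be found in the camera images.
- module_a: sealed grey module, 80 (its x) x 56 (y) x 40 mm (z); origin: centre of its underside, z up. Black grip rib along x on top, 60 long, 16 wide (y), 30 mm high, up to z = 70 mm. Stands on the 3 mm mat, long side roughly along world y. Weight central within 3 mm: full 0.56-0.64 kg, unfilled 0.30-0.38 kg; of the three, one or two are unfilled; the letter tells nothing
- module_b: sealed grey module, 80 (its x) x 56 (y) x 40 mm (z); origin: centre of its underside, z up. Black grip rib along x on top, 60 long, 16 wide (y), 30 mm high, up to z = 70 mm. Stands on the 3 mm mat, long side roughly along world y. Weight central within 3 mm: full 0.56-0.64 kg, unfilled 0.30-0.38 kg; of the three, one or two are unfilled; the letter tells nothing
- module_c: sealed grey module, 80 (its x) x 56 (y) x 40 mm (z); origin: centre of its underside, z up. Black grip rib along x on top, 60 long, 16 wide (y), 30 mm high, up to z = 70 mm. Stands on the 3 mm mat, long side roughly along world y. Weight central within 3 mm: full 0.56-0.64 kg, unfilled 0.30-0.38 kg; of the three, one or two are unfilled; the letter tells nothing
- blue_tray: blue open plastic tray for the full modules, fixed on the 3 mm mat, outside 190 (its x) x 130 (y) x 30 mm (z), walls and floor 5 mm; origin: centre of its underside, inner floor 5 mm above. Takes two modules, 45 mm either side of its centre along its x, each with its long side along the tray's y
- red_tray: red open plastic tray for the unfilled modules, fixed on the 3 mm mat, outside 190 (its x) x 130 (y) x 30 mm (z), walls and floor 5 mm; origin: centre of its underside, inner floor 5 mm above. Takes two modules, 45 mm either side of its centre along its x, each with its long side along the tray's y
- tape_roll: bystander, leave alone: yellow roll of tape lying flat, 60 mm across, 22 mm high; origin at the centre of its underside
- flux_jar: bystander, leave alone: small capped jar, 44 mm across, 50 mm high; origin at the centre of its underside
- screwdriver: bystander, leave alone: screwdriver lying down, 170 mm long; origin at the handle-to-blade middle, near the bench
- multimeter: bystander, leave alone: yellow hand multimeter lying flat, 130 x 75 x 35 mm; origin at the centre of its underside
- solder_spool: bystander, leave alone: grey spool standing on its flange, 48 mm across, 40 mm high; origin at the centre of its underside
- screw_bin: bystander, leave alone: small open dark-blue bin, 90 x 70 x 45 mm; origin at the centre of its underside
- wash_bottle: bystander, leave alone: white bottle with a red cap, 52 mm across, 120 mm high; origin at the centre of its underside
There are look-alikes about, which are no part of the job. What is shaped like the module_c but orange is not meant.

How it is judged:
By the outcome, as a careful person would: the job done as asked, in the order asked, and still so for the second after the job is handed in, with the robot touching nothing.
It also fails if it takes over 64 s, if anything falls off the work surface, if the arm or the gripper's body presses on something with over 40 N, if the wrist force passes 120 N, or if a joint passes its speed limit or range.

ROBOT

A 7-joint arm with a two-finger parallel gripper is mounted at the origin on the work surface. World frame = base frame: x ahead of the robot, y to its left, z up, the work surface at z = 0. Lengths are in m, angles in rad, forces in N, time in s.
With the tool pointing down it reaches from about 0.4 to 0.85 m from the base axis. Payload 10.4 kg.
Tool frame: the origin (TCP) lies midway between the tips of the shut fingers; the grasp point (between the pads) lies 19 mm behind it; z points along the fingers, y is the line along which they close (so a half turn about z gives the same grasp; the last joint's range is limited). The gripper opens to 87 mm and grips with 3 to 60 N. Pads are 19 mm wide; open, the fingers measure 117 mm over their backs; the gripper's body (75 mm by 190 mm) begins 51 mm behind the grasp point.
Start: joints at [-1.358, 0.332, -0.065, 1.46, 0.022, 1.35, -0.088], TCP at [0.146, 0.608, 0.223] pointing down, gripper open.
Joint ranges: [-2.6, 2.6], [-0.5, 2.12], [-1.47, 1.34], [0.16, 2.42], [-1.27, 4.41], [0.06, 2.06], [-2.6, 2.6]. Speed limits (rad/s): [2.22, 2.22, 2.79, 2.79, 3.14, 3.14, 3.14].

INTERFACE

Orientations are given as a unit quaternion [w, x, y, z].
In Python, from bench import * gives the robot as it stands. The module is installed in compiled form; this text tells all that it offers.
- The arm moves only by the tool apply_moves, never from a script. Its argument "motion" is a list of rows, each a list of 4 numbers: the shift along the tool's x, y, z in m, then the turn about the tool's z in rad. A call has exactly 5 rows; each row shifts and turns the commanded pose from where the row before left it, along the tool's axes as they then stand; what a row does not reach is not made up. A row lasts 1/12 s, in which the tool goes at most 41.7 mm and 7.16 degrees, less where a joint would pass 70% of its speed; a pose out of reach is approached as far as the arm can. A call with a gripper value outside its range is refused whole. "fingers" is the closure in counts, from 0 (fully open) to 255 (shut), set as the call begins (left out, the last holds). The fingers move at their own pace and stop on an object; "newtons" is the grip in N (left out, the last holds). Time passes only in rows, so rows that do not move let the fingers close, or fill a call up. It gives the time, the measured TCP pose, the force, the opening and the grip force at its end, in the units of the state.
- sense(): the state, without advancing time (a new reading comes with each control period).
- camera(name): name is "side" or "top" or "wrist"; returns (picture, depth): 480x640x3 uint8, red, green, blue; 480x640 float32, m along the optical axis (not along the pixel's ray), 0 where there is no reading.
- camera_model(name): a dict with "fx", "fy", "cx", "cy" (pixels), "dist" ([k1, k2, p1, p2, k3] as OpenCV has them; the pictures are not rectified), "extrinsics" (4x4, takes a point from world to camera coordinates); the wrist camera has in their place "mount" (4x4, takes a point from camera to tool coordinates, whose origin is the TCP and whose axes are the flange's). Camera axes: x right, y down, z forward; pixel columns grow to the right and rows downward; lengths in m; the calibration is good to about 2 mm. A picture is of the moment at which its call begins: read the wrist's pose just before it. camera_model takes no time and is no camera call.
- job_done(): hands the job in; it is judged then, once.
The state is a dict: "time_s": time; "joints": joint angles; "qd": joint speeds; "effort": joint torques, N m; "eef_pos": TCP position; "ee_rot": TCP orientation; "contact_force": force on the tool from outside, world axes, zero at the start; "torque": the same for the moment, N m; "grip_width": finger opening in m; "grip_force": force on a finger pad.
Only numpy, scipy, OpenCV 4.12 (cv2) and the standard library are available. Lean on these libraries where they do the work, as an engineer would, in place of code of your own. Each camera call takes 0.05 s, during which the arm holds its last target. There are 200 camera calls.

## Working session

There is one attempt and no reset: what is moved stays moved. The work goes in short steps, Python scripts to look and compute and a tool call to move; the robot and the scene stay as the last step left them, time stands still between calls to the robot, and variables do not carry over. Pictures are saved under pics/ and viewed, at most 10 in all, crops included, and the job is handed in when it is done.

Besides the shell and the picture viewer there is one more tool, called after "Call:" as name(argument=value, ...), one argument or row to a line, values as JSON. apply_moves: Moves the arm, as the interface text tells. Its arguments: {"type":"object","properties":{"motion":{"type":"array"},"fingers":{"type":"number"},"newtons":{"type":"number"}},"required":["motion"]}

```bash
mkdir -p pics; python3 - <<'E'
from bench import *
import cv2,numpy as np
s=sense(); print(s)
for n in("top","side"):
    p,d=camera(n); cv2.imwrite(f"pics/{n}0.png",p[...,::-1]); np.savez(f"{n}0.npz",p=p,d=d); print(n,camera_model(n))
print(camera_model("wrist"))
E
```

```text
{'time_s': 0.0, 'joints': array([-1.35759025,  0.33287506, -0.06470452,  1.46098081,  0.02162336,
        1.34989987, -0.08849816]), 'qd': array([-0.00022644, -0.00080882,  0.00069744, -0.0021985 , -0.0010276 ,
       -0.00031571,  0.00082707]), 'effort': array([ 1.08453194e-03, -6.23239732e+01,  2.52715568e-02, -3.89904714e+01,
       -6.14034967e-02,  3.96760495e-02,  1.05040240e-04]), 'eef_pos': array([0.14593402, 0.60730624, 0.22173311]), 'ee_rot': array([-4.09761833e-05,  1.17613611e-01,  9.93059163e-01, -7.32221863e-04]), 'contact_force': array([-0.94947318,  0.63072492,  0.48702647]), 'torque': array([ 0.02041515, -0.01049707, -0.00614938]), 'grip_force': 0.0, 'grip_width': 0.08720364340767531}
top {'fx': 495.93980661093786, 'fy': 495.93980661093786, 'cx': 322.73440370043795, 'cy': 235.10542025582126, 'dist': array([-0.11401277,  0.        ,  0.        ,  0.        ,  0.        ]), 'extrinsics': array([[ 0.00697937, -0.99990914, -0.01153259,  0.0019428 ],
       [-0.98258947, -0.00471633, -0.18573016,  0.56153419],
       [ 0.18565889,  0.01262808, -0.98253311,  0.89445173],
 
[... 343 characters left out ...]
44, -0.43669715, -0.84930782,  0.17529476],
       [ 0.44541624,  0.72341571, -0.52751691,  0.88569328],
       [ 0.        ,  0.        ,  0.        ,  1.        ]])}
{'fx': 385.9875866200765, 'fy': 385.9875866200765, 'cx': 320.092660208962, 'cy': 242.0940957504222, 'dist': array([-0.07156626,  0.        ,  0.        ,  0.        ,  0.        ]), 'mount': array([[ 5.97990077e-04, -9.64007331e-01, -2.65874985e-01,
         7.13235786e-02],
       [ 9.99998526e-01,  1.48578877e-04,  1.71042067e-03,
        -1.40878987e-05],
       [-1.60935466e-03, -2.65875616e-01,  9.64005999e-01,
        -1.62385555e-01],
       [ 0.00000000e+00,  0.00000000e+00,  0.00000000e+00,
         1.00000000e+00]])}
```

View pics/top0.png

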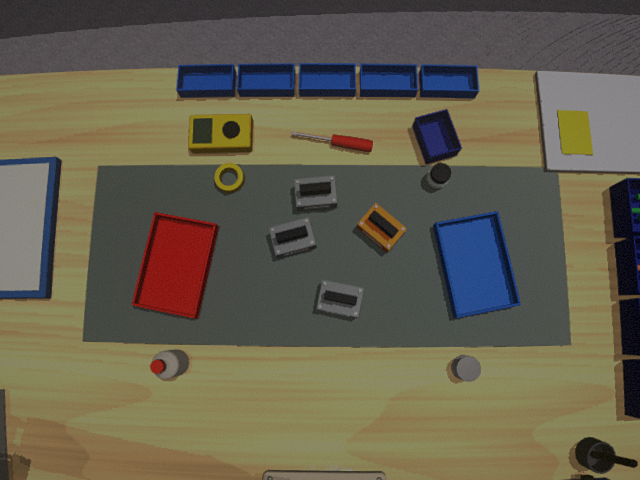

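View pics/side0.png

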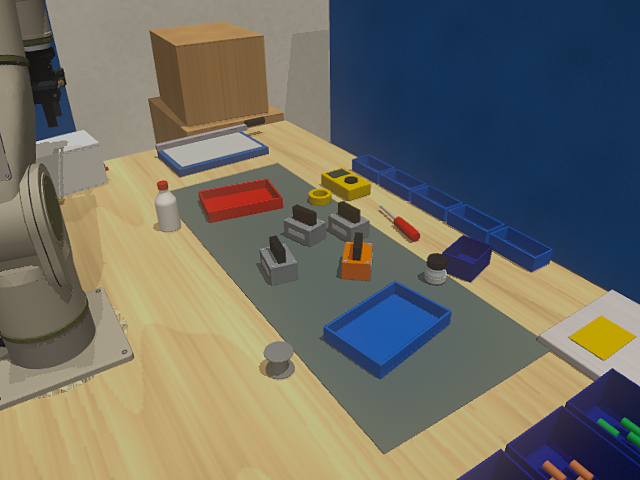

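Candidates by pixel in the top view: grey modules at (315,190), (292,237) and (340,298). The orange look-alike at (382,226) is excluded by colour. Red tray is at (176,265) and blue at (476,265); the bin at (437,136) and the blue bins at row 80 are not trays.

```bash
cat > h.py <<'E'
import cv2,numpy as np
from scipy.spatial.transform import Rotation as R
def world(m,T,d=None,zp=None):
    "per-pixel world points, from depth or by ray onto plane zp; T camera->world"
    K=np.array([[m['fx'],0,m['cx']],[0,m['fy'],m['cy']],[0,0,1]])
    u,v=np.meshgrid(np.arange(640.),np.arange(480.))
    r=cv2.undistortPoints(np.stack([u,v],-1).reshape(-1,1,2),K,m['dist']).reshape(480,640,2)
    r=np.dstack([r,np.ones((480,640))])@T[:3,:3].T
    k=d[...,None] if zp is None else ((zp-T[2,3])/r[...,2])[...,None]
    return r*k+T[:3,3]
def rect(P):
    (c,wh,a)=cv2.minAreaRect(P[:,:2].astype(np.float32)*1000)
    if wh[0]<wh[1]: wh=wh[::-1];a+=90
    return np.round(c,1),np.round(wh,1),round((a+90)%180-90,1) # mm, long-axis angle deg from world x
E
python3 - <<'E'
from bench import *
from h import *
for cam in("top","side"):
    f=np.load(cam+"0.npz");p,d=f['p'],f['d'];m=camera_model(cam);T=np.linalg.inv(m['extrinsics'])
    W=world(m,T,d);hsv=cv2.cvtColor(p,cv2.COLOR_RGB2HSV)
    reg=(abs(W[...,1])<.45)&(W[...,0]>.3)&(W[...,0]<.75)&(d>0)
    Z=W[...,2]
    n,l,st,_=cv2.connectedComponentsWithStats((reg&(Z>.066)&(Z<.082)&(hsv[...,2]<75)).astype(np.uint8))
    P=world(m,T,zp=.073)
    for i in range(1,n):
        if st[i,4]<60:continue
        k=l==i; print(cam,"rib",st[i],rect(P[k]),P[k].mean(0)[:2].round(4),"z",np.median(Z[k]).round(4))
    P=world(m,T,zp=.033)
    for nm,k in(("red",((hsv[...,0]<8)|(hsv[...,0]>172))&(hsv[...,1]>150)),("blue",(abs(hsv[...,0]-110)<12)&(hsv[...,1]>150)&(p[...,2]>90))):
        k=k&reg&(abs(W[...,1])>.15); k2=k&(abs(Z-.033)<.006)
        n,l,st,_=cv2.connectedComponentsWithStats(k.astype(np.uint8));i=1+st[1:,4].argmax();k2&=cv2.dilate((l==i).astype(np.uint8),np.ones((3,3)))>0
        print(cam,nm,st[i],"rim",rect(P[k2]),k2.sum(),"floor z",np.percentile(Z[l==i],[10,30,50]).round(4))
    print("mat z",np.median(Z[reg]))
p=np.load("top0.npz")['p'][160:330,250:420]
cv2.imwrite("pics/crop.png",cv2.resize(p,None,fx=3,fy=3)[...,::-1])
E
```

```text
top rib [299 182  32  11 275] (array([650.5,  21.2]), array([59.7, 17.7]), -84.4) [0.6509 0.0211] z 0.0712
top rib [369 211  29  26 274] (array([ 580.9, -108.3]), array([59.1, 17. ]), 49.5) [ 0.5809 -0.1085] z 0.0712
top rib [275 226  32  16 281] (array([560.4,  65.3]), array([59.6, 17. ]), -74.5) [0.5605 0.0652] z 0.0715
top rib [324 291  33  14 265] (array([442.8, -27.5]), array([59.1, 15.4]), 79.0) [ 0.4424 -0.0279] z 0.0718
top red [ 132  212   87  106 6455] rim (array([506.5, 296.4]), array([189.7, 131.8]), -10.3) 864 floor z [0.0046 0.0061 0.0073]
top blue [450 276  67  42 596] rim (array([ 423.7, -297.8]), array([133.4,  54.4]), 75.5) 134 floor z [0.0044 0.0059 0.007 ]
mat z 0.001813491881056284
side rib [338 202  22  13 129] (array([646.3,  13.5]), array([67.3, 24. ]), -84.3) [0.6474 0.0128] z 0.0726
side rib [293 205  24  13 153] (array([558.4,  58.4]), array([68.6, 26.8]), -74.2) [0.5592 0.0576] z 0.073
side rib [353 232  10  20 153] (array([ 579.4, -114.3]), array([72.6, 16.5]), 50.0) [ 0.5788 -0.115 ] z 0.0738
side rib [269 236  16  19 165] (array([439.7, -34. ]), array([71. , 18.2]), 78.9) [ 0.4394 -0.0344] z 0.0733
side red [ 199  179   84   44 2439] rim (array([503.6, 290. ]), array([190.8, 144.3]), -10.0) 510 floor z [0.0077 0.0095 0.0141]
side blue [ 328  282  120   50 1010] rim (array([ 511.8, -297.1]), array([181. , 120.3]), 10.5) 245 floor z [0.0118 0.0167 0.0213]
mat z 0.004451112683401148
```

View pics/crop.png

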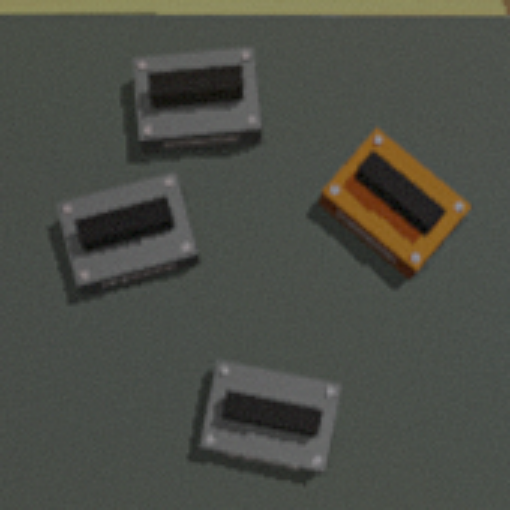

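The crop confirms three grey modules (ribs at top-view px (315,188), (291,234), (340,297)), with orange only at (383,223). Rib sizes and heights agree with the description. Next I'll refine the blue tray and the bottle and write the step planner.

```bash
cat >> h.py <<'E'
def plan(s,xyz,ang,n):
    "n rows from state s to TCP xyz, tool x along world angle ang (deg, mod 180)"
    M=R.from_quat(np.roll(s['ee_rot'],-1)).as_matrix(); a0=np.degrees(np.arctan2(M[1,0],M[0,0]))
    da=(ang-a0+90)%180-90; step=(np.array(xyz)-s['eef_pos'])/n
    print("pos",s['eef_pos'].round(4),"ang",round(a0,1),"da",round(da,1),"t",s['time_s'],"F",s['contact_force'].round(2),"w",round(s['grip_width'],4),"gf",round(s['grip_force'],1),"j7",s['joints'][6].round(2))
    for i in range(n):
        a=np.radians(a0+da*i/n); B=np.array([[np.cos(a),np.sin(a),0],[np.sin(a),-np.cos(a),0],[0,0,-1]])
        print(np.r_[(B.T@step).round(3),round(-np.radians(da)/n,3)].tolist(),end=",\n" if i%5==4 else ",")
E
python3 - <<'E'
from bench import *
from h import *
f=np.load("top0.npz");p,d=f['p'],f['d'];m=camera_model("top");T=np.linalg.inv(m['extrinsics'])
W=world(m,T,d);Z=W[...,2];hsv=cv2.cvtColor(p,cv2.COLOR_RGB2HSV)
k=(abs(hsv[...,0].astype(int)-110)<15)&(hsv[...,1]>120)&(W[...,0]<.65)&(W[...,0]>.35)&(abs(W[...,1]+.3)<.13)&(d>0)
P=world(m,T,zp=.033); k2=k&(abs(Z-.033)<.008)
print("blue",rect(P[k2]),k2.sum(),np.median(Z[k]))
b=(W[...,0]<.42)&(abs(W[...,1]-.28)<.09)&(Z>.015)&(Z<.15)&(d>0); print("bottle",W[b].min(0),W[b].max(0))
b=(W[...,0]<.42)&(abs(W[...,1]+.27)<.09)&(Z>.015)&(Z<.15)&(d>0); print("spool",W[b].min(0),W[b].max(0))
plan(sense(),(.5605,.0652,.15),-74.5,20)
E
```

```text
blue (array([ 511.2, -295.3]), array([189.5, 131.7]), 10.8) 923 0.007074761407395935
bottle [0.29216868 0.24721321 0.01512684] [0.41996551 0.34131441 0.12195006]
spool [ 0.28806069 -0.31135503  0.01593343] [ 0.41923263 -0.24542629  0.04331163]
pos [0.1459 0.6074 0.2218] ang 166.5 da -61.0 t 0.1 F [ 0.18  0.25 -0.06] w 0.0871 gf 0.0 j7 -0.09
[-0.026, -0.022, 0.004, 0.053],[-0.028, -0.02, 0.004, 0.053],[-0.029, -0.019, 0.004, 0.053],[-0.03, -0.017, 0.004, 0.053],[-0.03, -0.015, 0.004, 0.053],
[-0.031, -0.014, 0.004, 0.053],[-0.032, -0.012, 0.004, 0.053],[-0.033, -0.01, 0.004, 0.053],[-0.033, -0.009, 0.004, 0.053],[-0.033, -0.007, 0.004, 0.053],
[-0.034, -0.005, 0.004, 0.053],[-0.034, -0.003, 0.004, 0.053],[-0.034, -0.001, 0.004, 0.053],[-0.034, 0.0, 0.004, 0.053],[-0.034, 0.002, 0.004, 0.053],
[-0.034, 0.004, 0.004, 0.053],[-0.034, 0.006, 0.004, 0.053],[-0.033, 0.008, 0.004, 0.053],[-0.033, 0.009, 0.004, 0.053],[-0.032, 0.011, 0.004, 0.053],
```

Call:
apply_moves(
  motion=[
    [-0.026,-0.022,0.004,0.053],
    [-0.028,-0.02,0.004,0.053],
    [-0.029,-0.019,0.004,0.053],
    [-0.03,-0.017,0.004,0.053],
    [-0.03,-0.015,0.004,0.053],
  ],
  fingers=100,
  newtons=40,
)

```text
time_s: 0.52
eef_pos: [0.2508, 0.47, 0.2021]
ee_rot: [-0.0, 0.249, 0.968, -0.0]
contact_force: [0.7, 0.1, 0.2]
grip_width: 0.0614
grip_force: 0.0
```

Call:
apply_moves(
  motion=[
    [-0.031,-0.014,0.004,0.053],
    [-0.032,-0.012,0.004,0.053],
    [-0.033,-0.01,0.004,0.053],
    [-0.033,-0.009,0.004,0.053],
    [-0.033,-0.007,0.004,0.053],
  ],
)

```text
time_s: 0.93
eef_pos: [0.3544, 0.3346, 0.1822]
ee_rot: [-0.0, 0.375, 0.927, -0.0]
contact_force: [1.7, 1.0, 0.0]
grip_width: 0.0529
grip_force: 0.0
```

Call:
apply_moves(
  motion=[
    [-0.034,-0.005,0.004,0.053],
    [-0.034,-0.003,0.004,0.053],
    [-0.034,-0.001,0.004,0.053],
    [-0.034,0,0.004,0.053],
    [-0.034,0.002,0.004,0.053],
  ],
)

```text
time_s: 1.35
eef_pos: [0.4586, 0.1997, 0.1623]
ee_rot: [-0.0, 0.494, 0.869, 0.0]
contact_force: [0.8, 0.8, -0.6]
grip_width: 0.0528
grip_force: 0.0
```

Call:
apply_moves(
  motion=[
    [-0.034,0.004,0.004,0.053],
    [-0.034,0.006,0.004,0.053],
    [-0.033,0.008,0.004,0.053],
    [-0.033,0.009,0.004,0.053],
    [-0.032,0.011,0.004,0.053],
  ],
)

```text
time_s: 1.77
eef_pos: [0.5632, 0.0649, 0.1421]
ee_rot: [-0.0, 0.604, 0.797, -0.0]
contact_force: [0.9, 0.1, 0.7]
grip_width: 0.0531
grip_force: 0.0
```

```bash
python3 - <<'E'
from bench import *
from h import *
s=sense()
p,d=camera("wrist");m=camera_model("wrist");s=sense()
Tt=np.eye(4);Tt[:3,:3]=R.from_quat(np.roll(s['ee_rot'],-1)).as_matrix();Tt[:3,3]=s['eef_pos'];T=Tt@m['mount']
Z=world(m,T,d)[...,2];P=world(m,T,zp=.073)
cv2.imwrite("pics/w1.png",p[...,::-1])
n,l,st,_=cv2.connectedComponentsWithStats(((abs(Z-.073)<.008)&(d>0)&(p.max(2)<75)).astype(np.uint8))
for i in range(1,n):
    if st[i,4]>200: print(st[i],rect(P[l==i]),np.median(Z[l==i]))
plan(s,(.5605,.0652,.048),-74.5,5)
E
```

```text
[ 307  205   24   93 2028] (array([565.7,  59.7]), array([60.2, 14.2]), -75.4) 0.072632988397093
[423 302  21  16 262] (array([649.1,  41.1]), array([13.8, 10.3]), 7.1) 0.07227259971422918
pos [0.5658 0.0581 0.1416] ang 105.0 da 0.5 t 1.8167 F [-2.25 -5.57 -1.45] w 0.0529 gf 0.0 j7 0.2
[0.002, -0.001, 0.019, -0.002],[0.002, -0.001, 0.019, -0.002],[0.002, -0.001, 0.019, -0.002],[0.002, -0.001, 0.019, -0.002],[0.002, -0.001, 0.019, -0.002],
```

Call:
apply_moves(
  motion=[
    [0,0,0.012,0],
    [0,0,0.02,0],
    [0,0,0.02,0],
    [0,0,0,0],
    [0,0,0,0],
  ],
)

```text
time_s: 2.23
eef_pos: [0.5613, 0.067, 0.0896]
ee_rot: [-0.001, 0.603, 0.798, -0.001]
contact_force: [-0.3, 0.1, 0.4]
grip_width: 0.0529
grip_force: 0.0
```

```bash
python3 - <<'E'
from bench import *
from h import *
plan(sense(),(.562,.066,.048),-74.8,4)
E
```

```text
pos [0.5613 0.067  0.0896] ang 105.8 da -0.6 t 2.2333 F [-0.33  0.1   0.42] w 0.0529 gf 0.0 j7 0.22
[-0.0, 0.0, 0.01, 0.003],[-0.0, 0.0, 0.01, 0.003],[-0.0, 0.0, 0.01, 0.003],[-0.0, 0.0, 0.01, 0.003],
```

Call:
apply_moves(
  motion=[
    [0,0,0.01,0],
    [0,0,0.012,0],
    [0,0,0.012,0],
    [0,0,0.007,0],
    [0,0,0,0],
  ],
)

```text
time_s: 2.65
eef_pos: [0.5613, 0.0663, 0.0475]
ee_rot: [-0.001, 0.603, 0.797, -0.001]
contact_force: [-0.2, -0.0, 0.5]
grip_width: 0.0529
grip_force: 0.0
```

Call:
apply_moves(
  motion=[
    [0,0,0,0],
    [0,0,0,0],
    [0,0,0,0],
    [0,0,0,0],
    [0,0,0,0],
  ],
  fingers=255,
  newtons=40,
)

```text
time_s: 3.07
eef_pos: [0.5628, 0.0665, 0.0499]
ee_rot: [0.0, 0.604, 0.797, 0.0]
contact_force: [-0.1, -0.2, -0.4]
grip_width: 0.0274
grip_force: 0.0
```

Call:
apply_moves(
  motion=[
    [0,0,0,0],
    [0,0,0,0],
    [0,0,0,0],
    [0,0,0,0],
    [0,0,0,0],
  ],
)

```text
time_s: 3.48
eef_pos: [0.5623, 0.0663, 0.0495]
ee_rot: [-0.0, 0.604, 0.797, -0.0]
contact_force: [-2.8, -0.7, 1.8]
grip_width: 0.0159
grip_force: 39.9
```

Call:
apply_moves(
  motion=[
    [0,0,-0.005,0],
    [0,0,-0.015,0],
    [0,0,-0.02,0],
    [0,0,-0.02,0],
    [0,0,-0.01,0],
  ],
)

```text
time_s: 3.9
eef_pos: [0.5636, 0.0665, 0.1218]
ee_rot: [0.001, 0.604, 0.797, 0.001]
contact_force: [0.6, 0.4, -3.3]
grip_width: 0.0157
grip_force: 39.9
```

Call:
apply_moves(
  motion=[
    [0,0,0,0],
    [0,0,0,0],
    [0,0,0,0],
    [0,0,0,0],
    [0,0,0,0],
  ],
)

```text
time_s: 4.32
eef_pos: [0.562, 0.0663, 0.1184]
ee_rot: [-0.0, 0.604, 0.797, -0.001]
contact_force: [-0.7, -0.3, -4.0]
grip_width: 0.0157
grip_force: 39.9
```

```bash
cat > weigh.py <<'E'
from bench import *
from h import *
F=[]
for i in range(6):
    F.append(sense()['contact_force'][2]); camera("top")
print("Fz",np.round(F,2),np.mean(F))
s=sense();x=np.radians(10.8);y=np.radians(-10.3)
print("to red");plan(s,(.5508,.2884,.13),79.7,10)
print("to blue");plan(s,(.5554,-.2869,.13),100.8,15)
E
python3 weigh.py
```

```text
Fz [-4.01 -3.03 -4.28 -3.67 -4.2  -3.87] -3.842992371414848
to red
pos [0.5626 0.0664 0.1194] ang 105.8 da -26.1 t 4.6167 F [ 0.44 -0.78 -3.87] w 0.0156 gf 39.9 j7 0.21
[0.022, 0.005, -0.001, 0.045],[0.022, 0.004, -0.001, 0.045],[0.022, 0.003, -0.001, 0.045],[0.022, 0.002, -0.001, 0.045],[0.022, 0.001, -0.001, 0.045],
[0.022, -0.0, -0.001, 0.045],[0.022, -0.001, -0.001, 0.045],[0.022, -0.002, -0.001, 0.045],[0.022, -0.003, -0.001, 0.045],[0.022, -0.004, -0.001, 0.045],
to blue
pos [0.5626 0.0664 0.1194] ang 105.8 da -5.0 t 4.6167 F [ 0.44 -0.78 -3.87] w 0.0156 gf 39.9 j7 0.21
[-0.023, -0.007, -0.001, 0.006],[-0.023, -0.007, -0.001, 0.006],[-0.023, -0.007, -0.001, 0.006],[-0.023, -0.006, -0.001, 0.006],[-0.023, -0.006, -0.001, 0.006],
[-0.023, -0.006, -0.001, 0.006],[-0.023, -0.006, -0.001, 0.006],[-0.023, -0.006, -0.001, 0.006],[-0.023, -0.006, -0.001, 0.006],[-0.023, -0.006, -0.001, 0.006],
[-0.023, -0.006, -0.001, 0.006],[-0.023, -0.005, -0.001, 0.006],[-0.023, -0.005, -0.001, 0.006],[-0.023, -0.005, -0.001, 0.006],[-0.023, -0.005, -0.001, 0.006],
```

Net weight is about 3.8 N (~0.39 kg), so this one is unfilled and goes in red.

Call:
apply_moves(
  motion=[
    [0.012,0.003,-0.002,0.045],
    [0.022,0.004,-0.002,0.045],
    [0.024,0.003,-0.002,0.045],
    [0.026,0.002,-0.002,0.045],
    [0.026,0.001,-0.002,0.045],
  ],
)

```text
time_s: 5.03
eef_pos: [0.5564, 0.1783, 0.1297]
ee_rot: [-0.0, 0.69, 0.724, 0.0]
contact_force: [-0.1, -0.0, -2.7]
grip_width: 0.0154
grip_force: 39.9
```

Call:
apply_moves(
  motion=[
    [0.026,0,0,0.045],
    [0.026,-0.001,0,0.045],
    [0.025,-0.002,0,0.045],
    [0.022,-0.003,0,0.045],
    [0.012,-0.004,0,0.045],
  ],
)

```text
time_s: 5.45
eef_pos: [0.5488, 0.2924, 0.1293]
ee_rot: [-0.001, 0.766, 0.643, 0.0]
contact_force: [-0.6, 0.5, -3.9]
grip_width: 0.0157
grip_force: 39.9
```

Call:
apply_moves(
  motion=[
    [0,0,0.01,0],
    [0,0,0.01,0],
    [0,0,0,0],
    [0,0,0,0],
    [0,0,0,0],
  ],
)

```text
time_s: 5.87
eef_pos: [0.55, 0.2876, 0.1096]
ee_rot: [0.0, 0.767, 0.642, -0.0]
contact_force: [0.3, -0.1, -2.7]
grip_width: 0.0156
grip_force: 39.9
```

```bash
python3 - <<'E'
from bench import *
from h import *
plan(sense(),(.5508,.2884,.056),79.7,5)
E
```

```text
pos [0.55   0.2876 0.1096] ang 79.9 da -0.2 t 5.8667 F [ 0.3  -0.1  -2.69] w 0.0156 gf 39.9 j7 -0.57
[0.0, 0.0, 0.011, 0.001],[0.0, 0.0, 0.011, 0.001],[0.0, 0.0, 0.011, 0.001],[0.0, 0.0, 0.011, 0.001],[0.0, 0.0, 0.011, 0.001],
```

Call:
apply_moves(
  motion=[
    [0,0,0.012,0],
    [0,0,0.014,0],
    [0,0,0.014,0],
    [0,0,0.01,0],
    [0,0,0.002,0],
  ],
)

```text
time_s: 6.28
eef_pos: [0.5485, 0.288, 0.0553]
ee_rot: [-0.0, 0.766, 0.643, -0.001]
contact_force: [-1.1, -0.4, -4.6]
grip_width: 0.0161
grip_force: 39.9
```

Call:
apply_moves(
  motion=[
    [0,0,0.001,0],
    [0,0,0.001,0],
    [0,0,0.001,0],
    [0,0,0,0],
    [0,0,0,0],
  ],
)

```text
time_s: 6.7
eef_pos: [0.5498, 0.289, 0.055]
ee_rot: [-0.0, 0.766, 0.643, 0.0]
contact_force: [0.1, 1.0, -3.9]
grip_width: 0.0155
grip_force: 39.9
```

Call:
apply_moves(
  motion=[
    [0,0,0.001,0],
    [0,0,0,0],
    [0,0,0,0],
    [0,0,0,0],
    [0,0,0,0],
  ],
)

```text
time_s: 7.12
eef_pos: [0.5499, 0.2891, 0.0544]
ee_rot: [-0.0, 0.766, 0.643, 0.001]
contact_force: [-2.5, -1.2, 5.3]
grip_width: 0.0155
grip_force: 39.9
```

```bash
python3 - <<'E'
from bench import *
import numpy as np
F=[]
for i in range(4): s=sense();F.append([s['contact_force'][2],s['eef_pos'][2]]);camera("top")
print(np.round(F,4))
E
```

```text
[[5.3311 0.0544]
 [6.2003 0.0544]
 [5.3917 0.0544]
 [5.995  0.0545]]
```

Call:
apply_moves(
  motion=[
    [0,0,0,0],
    [0,0,0,0],
    [0,0,0,0],
    [0,0,0,0],
    [0,0,-0.005,0],
  ],
  fingers=100,
)

```text
time_s: 7.73
eef_pos: [0.5491, 0.2886, 0.0578]
ee_rot: [-0.0, 0.766, 0.643, -0.001]
contact_force: [0.1, -0.7, 0.5]
grip_width: 0.0411
grip_force: 0.0
```

Call:
apply_moves(
  motion=[
    [0,0,-0.01,0],
    [0,0,-0.015,0],
    [0,0,-0.02,0],
    [0,0,-0.02,0],
    [0,0,-0.005,0],
  ],
)

```text
time_s: 8.15
eef_pos: [0.5513, 0.2895, 0.1328]
ee_rot: [0.0, 0.766, 0.642, 0.003]
contact_force: [1.7, 0.0, 0.7]
grip_width: 0.0529
grip_force: 0.0
```

```bash
python3 - <<'E'
from bench import *
from h import *
plan(sense(),(.652,.022,.11),-84.6,10)
E
```

```text
pos [0.5513 0.2895 0.1328] ang 80.0 da 15.4 t 8.15 F [1.66 0.   0.66] w 0.0529 gf 0.0 j7 -0.58
[-0.025, 0.015, 0.002, -0.027],[-0.025, 0.014, 0.002, -0.027],[-0.025, 0.013, 0.002, -0.027],[-0.026, 0.013, 0.002, -0.027],[-0.026, 0.012, 0.002, -0.027],
[-0.026, 0.011, 0.002, -0.027],[-0.027, 0.01, 0.002, -0.027],[-0.027, 0.01, 0.002, -0.027],[-0.027, 0.009, 0.002, -0.027],[-0.027, 0.008, 0.002, -0.027],
```

Call:
apply_moves(
  motion=[
    [-0.025,0.015,0.002,-0.027],
    [-0.025,0.014,0.002,-0.027],
    [-0.025,0.013,0.002,-0.027],
    [-0.026,0.013,0.002,-0.027],
    [-0.026,0.012,0.002,-0.027],
  ],
)

```text
time_s: 8.57
eef_pos: [0.6011, 0.1533, 0.1187]
ee_rot: [0.0, 0.721, 0.693, 0.0]
contact_force: [0.1, 0.2, 0.3]
grip_width: 0.0527
grip_force: 0.0
```

Call:
apply_moves(
  motion=[
    [-0.026,0.011,0.002,-0.027],
    [-0.027,0.01,0.002,-0.027],
    [-0.027,0.01,0.002,-0.027],
    [-0.027,0.009,0.002,-0.027],
    [-0.027,0.008,0.002,-0.027],
  ],
)

```text
time_s: 8.98
eef_pos: [0.651, 0.0198, 0.1086]
ee_rot: [0.0, 0.672, 0.74, 0.0]
contact_force: [-0.3, -0.3, 0.1]
grip_width: 0.0529
grip_force: 0.0
```

Call:
apply_moves(
  motion=[
    [0,0,0.005,0],
    [0,0,0.01,0],
    [0,0,0,0],
    [0,0,0,0],
    [0,0,0,0],
  ],
)

```text
time_s: 9.4
eef_pos: [0.6504, 0.0229, 0.0935]
ee_rot: [-0.0, 0.672, 0.741, 0.0]
contact_force: [-0.1, 0.0, -0.6]
grip_width: 0.0533
grip_force: 0.0
```

```bash
python3 - <<'E'
from bench import *
from h import *
F=[]
for i in range(3): F.append(sense()['contact_force'][2]);camera("top")
print("base",F)
plan(sense(),(.652,.022,.048),-84.6,4)
p,d=camera("top");m=camera_model("top");T=np.linalg.inv(m['extrinsics'])
W=world(m,T,d);Z=W[...,2];k=(abs(Z-.078)<.008)&(p.max(2)<75)&(d>0)&(abs(W[...,1]-.29)<.1)
print("placed rib",rect(world(m,T,zp=.078)[k]),np.median(Z[k]))
E
```

```text
base [np.float64(-0.5954278763727924), np.float64(0.024527106438039098), np.float64(-0.13268595658411184)]
pos [0.6508 0.0221 0.0939] ang 95.5 da -0.1 t 9.55 F [ 0.09 -0.2  -0.42] w 0.053 gf 0.0 j7 0.18
[-0.0, 0.0, 0.011, 0.0],[-0.0, 0.0, 0.011, 0.0],[-0.0, 0.0, 0.011, 0.0],[-0.0, 0.0, 0.011, 0.0],placed rib (array([429.9, 289.8]), array([261.5,  60.4]), -1.7) 0.07619793563456534
```

Call:
apply_moves(
  motion=[
    [0,0,0.012,0],
    [0,0,0.013,0],
    [0,0,0.013,0],
    [0,0,0.007,0],
    [0,0,0,0],
  ],
)

```text
time_s: 10.02
eef_pos: [0.649, 0.0211, 0.0455]
ee_rot: [-0.001, 0.673, 0.74, -0.002]
contact_force: [-0.0, 1.2, 0.5]
grip_width: 0.0531
grip_force: 0.0
```

Call:
apply_moves(
  motion=[
    [0,0,0,0],
    [0,0,0,0],
    [0,0,0,0],
    [0,0,0,0],
    [0,0,0,0],
  ],
  fingers=255,
)

```text
time_s: 10.43
eef_pos: [0.651, 0.0212, 0.049]
ee_rot: [0.0, 0.673, 0.74, 0.0]
contact_force: [0.0, -0.4, 0.3]
grip_width: 0.0274
grip_force: 0.0
```

Call:
apply_moves(
  motion=[
    [0,0,0,0],
    [0,0,0,0],
    [0,0,0,0],
    [0,0,0,0],
    [0,0,0,0],
  ],
)

```text
time_s: 10.85
eef_pos: [0.6509, 0.0213, 0.0487]
ee_rot: [0.0, 0.673, 0.74, 0.0]
contact_force: [0.9, -0.2, 0.6]
grip_width: 0.0159
grip_force: 40.0
```

Call:
apply_moves(
  motion=[
    [0,0,-0.005,0],
    [0,0,-0.018,0],
    [0,0,-0.025,0],
    [0,0,-0.025,0],
    [0,0,-0.012,0],
  ],
)

```text
time_s: 11.27
eef_pos: [0.6514, 0.0209, 0.1365]
ee_rot: [0.001, 0.673, 0.74, 0.001]
contact_force: [0.7, 0.7, -2.4]
grip_width: 0.016
grip_force: 40.0
```

Call:
apply_moves(
  motion=[
    [0,0,0,0],
    [0,0,0,0],
    [0,0,0,0],
    [0,0,0,0],
    [0,0,0,0],
  ],
)

```text
time_s: 11.68
eef_pos: [0.6499, 0.0212, 0.132]
ee_rot: [-0.001, 0.673, 0.74, -0.001]
contact_force: [-0.6, -0.2, -2.8]
grip_width: 0.0154
grip_force: 40.0
```

```bash
sed -i 's/.5508,.2884,.13),79.7,10/.4622,.3044,.13),79.7,15/' weigh.py; python3 weigh.py
```

```text
Fz [-2.77 -4.03 -3.42 -2.71 -2.91 -3.36] -3.1981769868999304
to red
pos [0.6506 0.0212 0.1333] ang 95.4 da -15.7 t 11.9833 F [ 0.85 -0.27 -3.57] w 0.0158 gf 40.0 j7 0.17
[0.02, -0.011, 0.0, 0.018],[0.02, -0.011, 0.0, 0.018],[0.02, -0.011, 0.0, 0.018],[0.019, -0.012, 0.0, 0.018],[0.019, -0.012, 0.0, 0.018],
[0.019, -0.012, 0.0, 0.018],[0.019, -0.013, 0.0, 0.018],[0.018, -0.013, 0.0, 0.018],[0.018, -0.014, 0.0, 0.018],[0.018, -0.014, 0.0, 0.018],
[0.018, -0.014, 0.0, 0.018],[0.017, -0.014, 0.0, 0.018],[0.017, -0.015, 0.0, 0.018],[0.017, -0.015, 0.0, 0.018],[0.017, -0.015, 0.0, 0.018],
to blue
pos [0.6506 0.0212 0.1333] ang 95.4 da 5.4 t 11.9833 F [ 0.85 -0.27 -3.57] w 0.0158 gf 40.0 j7 0.17
[-0.02, -0.008, 0.0, -0.006],[-0.02, -0.008, 0.0, -0.006],[-0.02, -0.009, 0.0, -0.006],[-0.02, -0.009, 0.0, -0.006],[-0.02, -0.009, 0.0, -0.006],
[-0.02, -0.009, 0.0, -0.006],[-0.02, -0.009, 0.0, -0.006],[-0.019, -0.009, 0.0, -0.006],[-0.019, -0.009, 0.0, -0.006],[-0.019, -0.009, 0.0, -0.006],
[-0.019, -0.009, 0.0, -0.006],[-0.019, -0.01, 0.0, -0.006],[-0.019, -0.01, 0.0, -0.006],[-0.019, -0.01, 0.0, -0.006],[-0.019, -0.01, 0.0, -0.006],
```

Also unfilled (3.2 N). Before the near red slot, I'll check clearance to the bottle and the first placing.

```bash
python3 - <<'E'
from bench import *
from h import *
p,d=camera("top");m=camera_model("top");T=np.linalg.inv(m['extrinsics'])
W=world(m,T,d);Z=W[...,2]
b=(W[...,0]<.42)&(abs(W[...,1]-.29)<.1)&(Z>.045)&(Z<.15)&(d>0); print("bottle",np.percentile(W[b],[1,50,99],axis=0).round(3))
k=(abs(Z-.078)<.008)&(p.max(2)<75)&(d>0)&(abs(W[...,1]-.29)<.08)&(W[...,0]>.45)
print("rib",rect(world(m,T,zp=.078)[k]),np.median(Z[k]))
cv2.imwrite("pics/t2.png",cv2.resize(p[180:400,110:360],None,fx=3,fy=2.7)[...,::-1])
plan(sense(),(.4625,.3044,.17),79.7,15)
E
```

```text
bottle [[0.293 0.265 0.047]
 [0.319 0.282 0.084]
 [0.341 0.31  0.121]]
rib (array([549.3, 287. ]), array([59.7, 16.7]), 79.3) 0.07636635984757056
pos [0.6506 0.0212 0.1334] ang 95.4 da -15.7 t 12.0333 F [-0.09 -0.19 -2.96] w 0.0157 gf 40.0 j7 0.17
[0.02, -0.011, -0.002, 0.018],[0.02, -0.011, -0.002, 0.018],[0.02, -0.011, -0.002, 0.018],[0.019, -0.012, -0.002, 0.018],[0.019, -0.012, -0.002, 0.018],
[0.019, -0.012, -0.002, 0.018],[0.019, -0.013, -0.002, 0.018],[0.018, -0.013, -0.002, 0.018],[0.018, -0.013, -0.002, 0.018],[0.018, -0.014, -0.002, 0.018],
[0.018, -0.014, -0.002, 0.018],[0.017, -0.014, -0.002, 0.018],[0.017, -0.015, -0.002, 0.018],[0.017, -0.015, -0.002, 0.018],[0.017, -0.015, -0.002, 0.018],
```

View pics/t2.png

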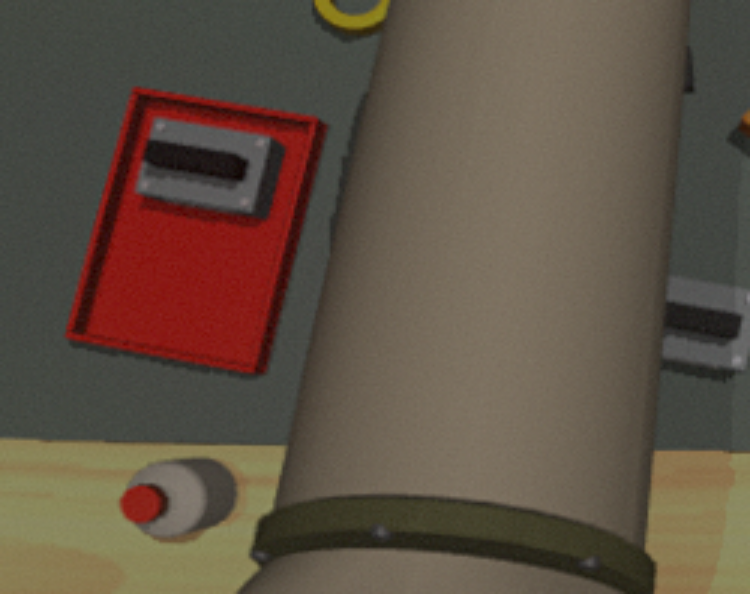

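The first module sits flat in red's far slot (crop px (205,165)). Bottle edge is at x = 0.345, clear of the gripper body at 0.367.

Call:
apply_moves(
  motion=[
    [0.012,-0.007,-0.008,0.018],
    [0.02,-0.011,-0.008,0.018],
    [0.02,-0.011,-0.008,0.018],
    [0.02,-0.012,-0.008,0.018],
    [0.02,-0.012,-0.005,0.018],
  ],
)

```text
time_s: 12.45
eef_pos: [0.5923, 0.1108, 0.1714]
ee_rot: [0.0, 0.706, 0.708, 0.0]
contact_force: [1.1, -0.3, -1.6]
grip_width: 0.0157
grip_force: 40.0
```

Call:
apply_moves(
  motion=[
    [0.02,-0.012,0,0.018],
    [0.02,-0.013,0,0.018],
    [0.02,-0.013,0,0.018],
    [0.019,-0.013,0,0.018],
    [0.019,-0.014,0,0.018],
  ],
)

```text
time_s: 12.87
eef_pos: [0.5301, 0.2109, 0.1708]
ee_rot: [0.0, 0.737, 0.676, 0.0]
contact_force: [0.5, 0.3, -2.7]
grip_width: 0.0157
grip_force: 40.0
```

Call:
apply_moves(
  motion=[
    [0.019,-0.014,0,0.018],
    [0.018,-0.016,0,0.018],
    [0.018,-0.016,0,0.018],
    [0.017,-0.015,0,0.018],
    [0.012,-0.012,0,0.018],
  ],
)

```text
time_s: 13.28
eef_pos: [0.4667, 0.3042, 0.1707]
ee_rot: [-0.0, 0.766, 0.643, 0.0]
contact_force: [-0.8, 0.7, -3.0]
grip_width: 0.0157
grip_force: 40.0
```

Call:
apply_moves(
  motion=[
    [0,0,0.01,0],
    [0,0,0.02,0],
    [0,0,0.01,0],
    [0,0,0,0],
    [0,0,0,0],
  ],
)

```text
time_s: 13.7
eef_pos: [0.4682, 0.3015, 0.1303]
ee_rot: [0.0, 0.766, 0.642, -0.001]
contact_force: [-0.1, 0.3, -3.4]
grip_width: 0.0154
grip_force: 40.0
```

```bash
python3 - <<'E'
from bench import *
from h import *
plan(sense(),(.4625,.3044,.058),79.7,5)
E
```

```text
pos [0.4682 0.3015 0.1303] ang 79.9 da -0.2 t 13.7 F [-0.09  0.28 -3.38] w 0.0154 gf 40.0 j7 -0.73
[0.0, -0.001, 0.014, 0.001],[0.0, -0.001, 0.014, 0.001],[0.0, -0.001, 0.014, 0.001],[0.0, -0.001, 0.014, 0.001],[0.0, -0.001, 0.014, 0.001],
```

Call:
apply_moves(
  motion=[
    [0.001,-0.002,0.014,0],
    [0.001,-0.003,0.018,0],
    [0,-0.001,0.018,0],
    [0,0,0.015,0],
    [0,0,0.005,0],
  ],
)

```text
time_s: 14.12
eef_pos: [0.4622, 0.3046, 0.0595]
ee_rot: [0.0, 0.766, 0.642, -0.001]
contact_force: [-1.0, -1.4, -2.7]
grip_width: 0.0156
grip_force: 40.0
```

Call:
apply_moves(
  motion=[
    [0,0,0.002,0],
    [0,0,0.001,0],
    [0,0,0.001,0],
    [0,0,0,0],
    [0,0,0,0],
  ],
)

```text
time_s: 14.53
eef_pos: [0.4629, 0.3055, 0.0573]
ee_rot: [-0.0, 0.766, 0.643, 0.001]
contact_force: [-0.2, 0.4, -3.0]
grip_width: 0.0157
grip_force: 40.0
```

Call:
apply_moves(
  motion=[
    [0,0,0.001,0],
    [0,0,0.001,0],
    [0,0,0.001,0],
    [0,0,0,0],
    [0,0,0,0],
  ],
)

```text
time_s: 14.95
eef_pos: [0.4626, 0.3053, 0.0537]
ee_rot: [-0.0, 0.766, 0.643, 0.0]
contact_force: [-0.7, -0.2, -1.5]
grip_width: 0.0158
grip_force: 40.0
```

Call:
apply_moves(
  motion=[
    [0,0,0.001,0],
    [0,0,0,0],
    [0,0,0,0],
    [0,0,0,0],
    [0,0,0,0],
  ],
)

```text
time_s: 15.37
eef_pos: [0.4627, 0.3053, 0.0535]
ee_rot: [-0.0, 0.766, 0.643, 0.0]
contact_force: [-3.1, -2.5, 9.0]
grip_width: 0.0158
grip_force: 40.0
```

Call:
apply_moves(
  motion=[
    [0,0,-0.001,0],
    [0,0,0,0],
    [0,0,0,0],
    [0,0,0,0],
    [0,0,-0.003,0],
  ],
  fingers=100,
)

```text
time_s: 15.78
eef_pos: [0.4622, 0.3051, 0.0561]
ee_rot: [0.0, 0.766, 0.643, -0.0]
contact_force: [0.5, -0.2, -0.1]
grip_width: 0.0412
grip_force: 0.0
```

Call:
apply_moves(
  motion=[
    [0,0,-0.01,0],
    [0,0,-0.015,0],
    [0,0,-0.02,0],
    [0,0,-0.02,0],
    [0,0,-0.005,0],
  ],
)

```text
time_s: 16.2
eef_pos: [0.464, 0.3061, 0.1304]
ee_rot: [-0.0, 0.766, 0.642, 0.002]
contact_force: [0.9, 0.7, -0.1]
grip_width: 0.0528
grip_force: 0.0
```

```bash
python3 - <<'E'
from bench import *
from h import *
plan(sense(),(.4435,-.0265,.11),79,15)
E
```

```text
pos [0.464  0.3061 0.1304] ang 80.0 da -1.0 t 16.2 F [ 0.9   0.71 -0.09] w 0.0528 gf 0.0 j7 -0.75
[-0.022, 0.003, 0.001, 0.001],[-0.022, 0.003, 0.001, 0.001],[-0.022, 0.003, 0.001, 0.001],[-0.022, 0.003, 0.001, 0.001],[-0.022, 0.003, 0.001, 0.001],
[-0.022, 0.003, 0.001, 0.001],[-0.022, 0.003, 0.001, 0.001],[-0.022, 0.003, 0.001, 0.001],[-0.022, 0.003, 0.001, 0.001],[-0.022, 0.003, 0.001, 0.001],
[-0.022, 0.003, 0.001, 0.001],[-0.022, 0.003, 0.001, 0.001],[-0.022, 0.003, 0.001, 0.001],[-0.022, 0.003, 0.001, 0.001],[-0.022, 0.003, 0.001, 0.001],
```

Call:
apply_moves(
  motion=[
    [-0.022,0.003,0.001,0.001],
    [-0.022,0.003,0.001,0.001],
    [-0.022,0.003,0.001,0.001],
    [-0.022,0.003,0.001,0.001],
    [-0.022,0.003,0.001,0.001],
  ],
)

```text
time_s: 16.62
eef_pos: [0.4577, 0.1933, 0.1216]
ee_rot: [-0.0, 0.768, 0.641, 0.0]
contact_force: [-0.3, 0.8, 1.0]
grip_width: 0.0529
grip_force: 0.0
```

Call:
apply_moves(
  motion=[
    [-0.022,0.003,0.001,0.001],
    [-0.022,0.003,0.001,0.001],
    [-0.022,0.003,0.001,0.001],
    [-0.022,0.003,0.001,0.001],
    [-0.022,0.003,0.001,0.001],
  ],
)

```text
time_s: 17.03
eef_pos: [0.4525, 0.0824, 0.1166]
ee_rot: [-0.0, 0.769, 0.639, 0.0]
contact_force: [0.5, -0.5, -0.1]
grip_width: 0.0532
grip_force: 0.0
```

Call:
apply_moves(
  motion=[
    [-0.022,0.003,0.001,0.001],
    [-0.022,0.003,0.001,0.001],
    [-0.022,0.003,0.001,0.001],
    [-0.022,0.003,0.001,0.001],
    [-0.022,0.003,0.001,0.001],
  ],
)

```text
time_s: 17.45
eef_pos: [0.4468, -0.0285, 0.1116]
ee_rot: [-0.0, 0.771, 0.637, 0.0]
contact_force: [0.4, 0.2, 0.0]
grip_width: 0.0531
grip_force: 0.0
```

Call:
apply_moves(
  motion=[
    [0,0,0.01,0],
    [0,0,0.01,0],
    [0,0,0,0],
    [0,0,0,0],
    [0,0,0,0],
  ],
)

```text
time_s: 17.87
eef_pos: [0.4471, -0.0266, 0.0915]
ee_rot: [-0.0, 0.771, 0.637, -0.0]
contact_force: [-0.7, -0.5, -0.2]
grip_width: 0.0529
grip_force: 0.0
```

```bash
python3 - <<'E'
from bench import *
from h import *
s=sense();p,d=camera("wrist");m=camera_model("wrist")
Tt=np.eye(4);Tt[:3,:3]=R.from_quat(np.roll(s['ee_rot'],-1)).as_matrix();Tt[:3,3]=s['eef_pos'];T=Tt@m['mount']
Z=world(m,T,d)[...,2];P=world(m,T,zp=.073);k=(abs(Z-.073)<.008)&(d>0)&(p.max(2)<75)
print(rect(P[k]))
plan(s,(.4435,-.0265,.048),79,5)
E
```

```text
(array([444.7, -19.5]), array([47. , 15.9]), 79.2)
pos [ 0.4471 -0.0266  0.0915] ang 79.2 da -0.2 t 17.8667 F [-0.68 -0.47 -0.23] w 0.0529 gf 0.0 j7 -0.18
[-0.0, -0.001, 0.009, 0.001],[-0.0, -0.001, 0.009, 0.001],[-0.0, -0.001, 0.009, 0.001],[-0.0, -0.001, 0.009, 0.001],[-0.0, -0.001, 0.009, 0.001],
```

Call:
apply_moves(
  motion=[
    [0,-0.001,0.01,0],
    [0,-0.001,0.013,0],
    [0,-0.001,0.013,0],
    [0,0,0.006,0],
    [0,0,0,0],
  ],
)

```text
time_s: 18.33
eef_pos: [0.4431, -0.0268, 0.0482]
ee_rot: [-0.0, 0.771, 0.637, -0.001]
contact_force: [0.2, 0.0, -0.0]
grip_width: 0.0532
grip_force: 0.0
```

Call:
apply_moves(
  motion=[
    [0,0,0,0],
    [0,0,0,0],
    [0,0,0,0],
    [0,0,0,0],
    [0,0,0,0],
  ],
  fingers=255,
)

```text
time_s: 18.75
eef_pos: [0.4444, -0.0268, 0.0499]
ee_rot: [0.0, 0.771, 0.637, 0.0]
contact_force: [-0.3, -0.2, 0.6]
grip_width: 0.027
grip_force: 0.0
```

Call:
apply_moves(
  motion=[
    [0,0,0,0],
    [0,0,0,0],
    [0,0,0,0],
    [0,0,0,0],
    [0,0,0,0],
  ],
)

```text
time_s: 19.17
eef_pos: [0.4435, -0.0268, 0.0493]
ee_rot: [-0.0, 0.771, 0.637, -0.0]
contact_force: [-2.4, 0.7, -2.8]
grip_width: 0.0156
grip_force: 39.9
```

Call:
apply_moves(
  motion=[
    [0,0,-0.005,0],
    [0,0,-0.018,0],
    [0,0,-0.025,0],
    [0,0,-0.025,0],
    [0,0,-0.012,0],
  ],
)

```text
time_s: 19.58
eef_pos: [0.4453, -0.0273, 0.1373]
ee_rot: [0.001, 0.771, 0.637, 0.001]
contact_force: [1.7, -0.2, -6.6]
grip_width: 0.0158
grip_force: 39.9
```

Call:
apply_moves(
  motion=[
    [0,0,0,0],
    [0,0,0,0],
    [0,0,0,0],
    [0,0,0,0],
    [0,0,0,0],
  ],
)

```text
time_s: 20.0
eef_pos: [0.4434, -0.027, 0.1335]
ee_rot: [-0.0, 0.771, 0.637, -0.001]
contact_force: [-0.3, -0.2, -5.1]
grip_width: 0.016
grip_force: 39.9
```

```bash
python3 weigh.py
```

```text
Fz [-5.06 -5.91 -5.94 -5.05 -6.84 -6.25] -5.840821545743988
to red
pos [ 0.444  -0.0269  0.1344] ang 79.1 da 0.6 t 20.3 F [ 0.24 -0.   -5.8 ] w 0.0159 gf 39.9 j7 -0.24
[0.022, -0.003, 0.0, -0.001],[0.022, -0.003, 0.0, -0.001],[0.022, -0.003, 0.0, -0.001],[0.022, -0.003, 0.0, -0.001],[0.022, -0.003, 0.0, -0.001],
[0.022, -0.003, 0.0, -0.001],[0.022, -0.003, 0.0, -0.001],[0.022, -0.003, 0.0, -0.001],[0.022, -0.003, 0.0, -0.001],[0.022, -0.003, 0.0, -0.001],
[0.022, -0.003, 0.0, -0.001],[0.022, -0.003, 0.0, -0.001],[0.022, -0.003, 0.0, -0.001],[0.022, -0.003, 0.0, -0.001],[0.022, -0.003, 0.0, -0.001],
to blue
pos [ 0.444  -0.0269  0.1344] ang 79.1 da 21.7 t 20.3 F [ 0.24 -0.   -5.8 ] w 0.0159 gf 39.9 j7 -0.24
[-0.016, 0.011, 0.0, -0.025],[-0.016, 0.01, 0.0, -0.025],[-0.016, 0.01, 0.0, -0.025],[-0.016, 0.009, 0.0, -0.025],[-0.017, 0.009, 0.0, -0.025],
[-0.017, 0.009, 0.0, -0.025],[-0.017, 0.008, 0.0, -0.025],[-0.017, 0.008, 0.0, -0.025],[-0.017, 0.007, 0.0, -0.025],[-0.018, 0.007, 0.0, -0.025],
[-0.018, 0.006, 0.0, -0.025],[-0.018, 0.006, 0.0, -0.025],[-0.018, 0.005, 0.0, -0.025],[-0.018, 0.005, 0.0, -0.025],[-0.018, 0.005, 0.0, -0.025],
```

5.84 N, so this one is full and goes to blue.

Call:
apply_moves(
  motion=[
    [-0.01,0.007,-0.002,-0.025],
    [-0.016,0.01,-0.002,-0.025],
    [-0.017,0.01,-0.002,-0.025],
    [-0.017,0.01,-0.002,-0.025],
    [-0.017,0.009,-0.002,-0.025],
  ],
)

```text
time_s: 20.72
eef_pos: [0.4797, -0.1102, 0.1447]
ee_rot: [0.0, 0.729, 0.684, 0.0]
contact_force: [0.1, 1.4, -5.8]
grip_width: 0.0162
grip_force: 39.9
```

Call:
apply_moves(
  motion=[
    [-0.018,0.01,0,-0.025],
    [-0.018,0.009,0,-0.025],
    [-0.018,0.009,0,-0.025],
    [-0.018,0.008,0,-0.025],
    [-0.019,0.007,0,-0.025],
  ],
)

```text
time_s: 21.13
eef_pos: [0.5215, -0.2016, 0.1442]
ee_rot: [-0.0, 0.685, 0.729, -0.0]
contact_force: [0.6, 1.7, -5.1]
grip_width: 0.0157
grip_force: 39.9
```

Call:
apply_moves(
  motion=[
    [-0.019,0.006,0,-0.025],
    [-0.019,0.006,0,-0.025],
    [-0.019,0.005,0,-0.025],
    [-0.018,0.005,0,-0.025],
    [-0.012,0.004,0,-0.025],
  ],
)

```text
time_s: 21.55
eef_pos: [0.5561, -0.2867, 0.144]
ee_rot: [-0.0, 0.639, 0.77, -0.0]
contact_force: [0.5, 0.4, -5.0]
grip_width: 0.0159
grip_force: 39.9
```

Call:
apply_moves(
  motion=[
    [0,0,0.01,0],
    [0,0,0.02,0],
    [0,0,0.01,0],
    [0,0,0,0],
    [0,0,0,0],
  ],
)

```text
time_s: 21.97
eef_pos: [0.5556, -0.2841, 0.1039]
ee_rot: [-0.001, 0.639, 0.77, -0.0]
contact_force: [-0.3, 0.5, -5.7]
grip_width: 0.0156
grip_force: 39.9
```

```bash
python3 - <<'E'
from bench import *
from h import *
plan(sense(),(.5554,-.2869,.058),100.8,5)
E
```

```text
pos [ 0.5556 -0.2841  0.1039] ang 100.6 da 0.2 t 21.9667 F [-0.33  0.49 -5.69] w 0.0156 gf 39.9 j7 0.86
[-0.001, -0.0, 0.009, -0.001],[-0.001, -0.0, 0.009, -0.001],[-0.001, -0.0, 0.009, -0.001],[-0.001, -0.0, 0.009, -0.001],[-0.001, -0.0, 0.009, -0.001],
```

Call:
apply_moves(
  motion=[
    [-0.001,0,0.01,0],
    [-0.001,0,0.014,0],
    [0,0,0.012,0],
    [0,0,0.009,0],
    [0,0,0.002,0],
  ],
)

```text
time_s: 22.38
eef_pos: [0.5551, -0.2861, 0.0549]
ee_rot: [-0.002, 0.639, 0.769, -0.001]
contact_force: [0.1, 0.8, -7.1]
grip_width: 0.0155
grip_force: 39.9
```

Call:
apply_moves(
  motion=[
    [0,0,0.001,0],
    [0,0,0.001,0],
    [0,0,0,0],
    [0,0,0,0],
    [0,0,0,0],
  ],
)

```text
time_s: 22.8
eef_pos: [0.5566, -0.2871, 0.056]
ee_rot: [0.0, 0.639, 0.769, 0.0]
contact_force: [0.4, 0.1, -5.8]
grip_width: 0.0155
grip_force: 39.9
```

Call:
apply_moves(
  motion=[
    [0,0,0.001,0],
    [0,0,0.0005,0],
    [0,0,0,0],
    [0,0,0,0],
    [0,0,0,0],
  ],
)

```text
time_s: 23.22
eef_pos: [0.5564, -0.287, 0.0543]
ee_rot: [0.0, 0.639, 0.769, 0.0]
contact_force: [-1.9, 1.1, -0.9]
grip_width: 0.0158
grip_force: 39.9
```

Call:
apply_moves(
  motion=[
    [0,0,0.0005,0],
    [0,0,0,0],
    [0,0,0,0],
    [0,0,0,0],
    [0,0,0,0],
  ],
)

```text
time_s: 23.63
eef_pos: [0.5564, -0.287, 0.0542]
ee_rot: [0.0, 0.639, 0.769, 0.0]
contact_force: [-4.5, 1.8, 6.0]
grip_width: 0.0155
grip_force: 39.9
```

Seated. Release, rise, move clear and check.

Call:
apply_moves(
  motion=[
    [0,0,0,0],
    [0,0,0,0],
    [0,0,0,0],
    [0,0,0,0],
    [0,0,-0.003,0],
  ],
  fingers=100,
)

```text
time_s: 24.05
eef_pos: [0.5562, -0.2868, 0.0561]
ee_rot: [-0.0, 0.639, 0.769, -0.0]
contact_force: [0.0, 0.3, -0.6]
grip_width: 0.0412
grip_force: 0.0
```

Call:
apply_moves(
  motion=[
    [0,0,-0.01,0],
    [0,0,-0.02,0],
    [0,0,-0.025,0],
    [0,0,-0.025,0],
    [0,0,-0.02,0],
  ],
)

```text
time_s: 24.47
eef_pos: [0.5566, -0.2874, 0.1593]
ee_rot: [0.001, 0.639, 0.769, 0.0]
contact_force: [0.4, -1.2, -0.4]
grip_width: 0.0526
grip_force: 0.0
```

Call:
apply_moves(
  motion=[
    [0.01,0,-0.01,0],
    [0.02,0,-0.01,0],
    [0.03,0,-0.01,0],
    [0.03,0,-0.01,0],
    [0.03,0,0,0],
  ],
)

```text
time_s: 24.88
eef_pos: [0.5342, -0.1676, 0.1981]
ee_rot: [0.001, 0.639, 0.769, 0.001]
contact_force: [1.1, 0.9, 0.8]
grip_width: 0.0529
grip_force: 0.0
```

Call:
apply_moves(
  motion=[
    [0.03,0,0,0],
    [0.03,0,0,0],
    [0.02,0,0,0],
    [0.01,0,0,0],
    [0,0,0,0],
  ],
)

```text
time_s: 25.3
eef_pos: [0.5172, -0.0769, 0.1964]
ee_rot: [-0.001, 0.637, 0.771, 0.001]
contact_force: [0.5, -0.0, -0.4]
grip_width: 0.0528
grip_force: 0.0
```

```bash
python3 - <<'E'
from bench import *
from h import *
p,d=camera("top");m=camera_model("top");T=np.linalg.inv(m['extrinsics'])
W=world(m,T,d);Z=W[...,2];k=((abs(Z-.077)<.007)&(p.max(2)<75)&(d>0)&(W[...,0]>.4)&(W[...,0]<.62)&(abs(abs(W[...,1])-.295)<.08)).astype(np.uint8)
n,l,st,_=cv2.connectedComponentsWithStats(k);P=world(m,T,zp=.078)
for i in range(1,n):
    if st[i,4]>100: print(st[i],rect(P[l==i]),np.median(Z[l==i]))
cv2.imwrite("pics/end.png",p[...,::-1]);s=sense();print(s['eef_pos'],s['grip_width'],np.abs(s['qd']).max())
E
```

```text
[469 230  27  13 228] (array([ 556.4, -292. ]), array([51.6, 16.6]), -78.6) 0.0764266341558994
[158 232  32  14 274] (array([549.1, 286.5]), array([60.7, 16.9]), 80.0) 0.07625419376355541
[146 277  33  14 285] (array([463.6, 302.9]), array([61.8, 16.2]), 79.9) 0.07650189904486504
[ 0.51738305 -0.07895171  0.19652866] 0.05281483357051835 0.03713629457544652
```

View pics/end.png

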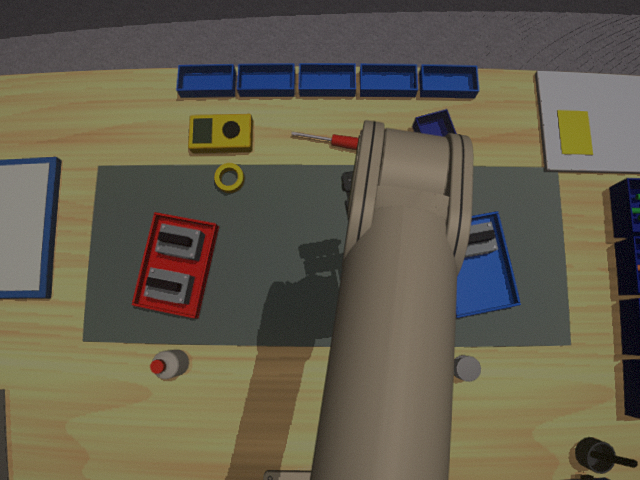

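The two unfilled modules are in red (px (174,240) and (167,285)). The full one is in blue (px (482,236)), and all the rib heights fit a flat seat. The bystanders in view haven't moved. The arm hides the orange module, jar and part of the screw bin, but the gripper stayed above them.

```bash
python3 -c "
from bench import *
print(job_done())"
```

```text
the job is handed in; nothing more can be done
None
```

I handed the job in at about 25 s: the two unfilled modules (about 3.8 and 3.2 N) are in the red tray and the full one (about 5.8 N) is in the blue, all upright and flat, and no bystander was seen to move, though the arm hid a few in the last picture.

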